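# Unlock the eccentric and slide the specimen under the microscope

### The arm

A 6-joint arm with a two-finger parallel gripper is mounted at the origin on the work surface. World frame = base frame: x ahead of the robot, y to its left, z up, the work surface at z = 0. Lengths are in m, angles in rad, forces in N, time in s.
With the tool pointing down it reaches from about 0.35 to 0.775 m from the base axis. Payload 7.3 kg.
Tool frame: the origin (TCP) lies midway between the tips of the shut fingers; the grasp point (between the pads) lies grasp_offset behind it (grasp_offset is the distance from the TCP to the grasp point, in m); z points along the fingers, y is the line along which they close (so a half turn about z gives the same grasp; the last joint's range is limited). The gripper opens to 92 mm and grips with 3 to 60 N. Pads are 19 mm wide; open, the fingers measure 130 mm over their backs; the gripper's body (75 mm by 190 mm) begins 47 mm behind the grasp point.
Start: joints at [-1.389, 0.342, 1.524, -0, 1.275, -0.146], TCP at [0.169, -0.497, 0.227] pointing down, gripper open.
Joint ranges: [-2.53, 2.53], [-0.77, 2.02], [0.04, 2.7], [-1, 4.14], [0.28, 2.66], [-3.11, 3.11]. Speed limits (rad/s): [2.57, 2.57, 3.14, 3.14, 3.14, 3.14].

### API

Orientations are given as [roll, pitch, yaw] about the fixed x, y, z axes, in that order (R = Rz(yaw) Ry(pitch) Rx(roll)).
In Python, from cell import * gives the robot as it stands.
- The arm moves only by the tool step_arm, never from a script. Its argument "plan" is a list of rows, each a list of 5 numbers: the closure, from -1 (fully open) to 1 (shut), then the shift along the tool's x, y, z in m, then the turn about the tool's z in rad. In form: [[hand, x, y, z, twist], ...]. A call has 1 to 20 rows; each row is the pose to reach, as a shift and turn from the pose commanded when the call began, along the tool's axes at that moment; what a row does not reach only later rows make up. A row lasts 1/8 s, in which the tool goes at most 62.5 mm and 10.7 degrees, less where a joint would pass 70% of its speed; a pose out of reach is approached as far as the arm can. A call with a gripper value outside its range is refused whole. The fingers move at their own pace and stop on an object; "grip_force" is the grip in N (left out, the last holds). Time passes only in rows, so rows that repeat a pose let the fingers close. It gives the time, the measured TCP pose, the force, the opening and the grip force at its end, in the units of the state.
- observe(): the state, without advancing time (a new reading comes with each control period).
- read_camera(name): name is "scene" or "top"; returns a dict with "img" (400x640x3 uint8, red, green, blue), "range_z" (400x640 float32, m along the optical axis (not along the pixel's ray), 0 where there is no reading), "fx", "fy", "cx", "cy" (pixels), "R" (3x3) and "t" (3): a world point X has camera coordinates R X + t. Camera axes: x right, y down, z forward; pixel columns grow to the right and rows downward; lengths in m; the calibration is good to about 2 mm. A picture is of the moment at which its call begins.
- hand_in(): hands the job in; it is judged then, once.
The state is a dict: "time": time; "qpos": joint angles; "qvel": joint speeds; "joint_efforts": joint torques, N m; "tool_pos": TCP position; "tool_rot": TCP orientation; "contact_force": force on the tool from outside, world axes, zero at the start; "torque": the same for the moment, N m; "opening": finger opening in m; "grip_force": force on a finger pad.
Only numpy, scipy, OpenCV 4.12 (cv2) and the standard library are available. Lean on these libraries where they do the work, as an engineer would, in place of code of your own. Each camera call takes 0.05 s, during which the arm holds its last target. There are 200 camera calls.

### The job

The specimen carriage is held back by the orange eccentric cam. With the fingertips push the cam's red lever post round, by way of the side away from the carriage, until the lever points straight forward over the green bar (cam at its low point), and only then push the carriage forward by its blue push plate until it is fully home under the microscope. Never force the carriage against the cam, never touch or upset the specimen jar riding on it, leave everything else where it stands, and finish clear of everything.

Things in the scene. Friction and masses are not known exactly. Their poses are not given: they have to be found in the camera images.
- stage: dark base plate of the specimen stage, 300 x 305 x 12 mm, fixed to the bench. Origin on the bench surface; plate spans x -150..150, y -140..165 mm. x = the carriage's forward direction (away from the robot), y left, z up. A thin microscope stands on it: pole at x 63, y -122 mm, 232 mm tall; white tube, 34 mm diameter, over x 63, y -40 mm, from 150 to 218 mm above the bench, on a level bar at 195 mm from the pole
- carriage (a joint): travel of the aluminium carriage along the stage's +x, m: 0 = back (start), 0.033 = home against its end stop under the microscope. Carriage plate 150 x 90 mm, top 28 mm above the bench; about 3 N of friction, stays where left
- push_plate (a point): centre of the rear face of the blue upright push plate on the carriage's rear end, 65 mm above the bench. The plate is 80 mm wide across the slide, 8 mm thick and spans 26 to 90 mm above the bench; it is pushed along the stage's +x. Site axes as the stage's.
- cam (a joint): angle of the orange eccentric disc (64 mm diameter, 16 mm off-centre), rad, growing clockwise from above. 0 = high point at the roller, lever straight back (stage -x); 3.14 = low point at the roller, lever straight forward (+x) over the green bar. It turns from back through the stage's left (+y) to forward, stop at 3.39. Friction 0.4 N m (about 5 N at the post); stays where left
- cam_pin (a point): on the cam's vertical axis, 41 mm above the bench (top of the pin); at x 0, y 85 mm in the stage's frame. Site axes as the stage's.
- lever_post (a point): middle of the red upright post at the end of the cam's lever, 65 mm above the bench, 85 mm from the pin's axis. Round, 18 mm diameter, from 39 to 89 mm above the bench; the steel lever bar under it is 14 mm wide, 31 to 39 mm above the bench. The disc's high point (two white dots) is on the lever's side
- roller (a point): centre of the 20 mm brass follower roller on the carriage's side arm, in line with the cam pin, 61 mm behind it at travel 0; a cam that is not low stands in its way. The arm runs along stage y from the carriage to the roller, 20 mm wide, top 26 mm above the bench, 9 mm behind the roller's centre
- specimen_mid (a point): middle of the loose glass specimen jar (42 mm diameter, 60 mm tall, white cap) that stands on the carriage between four 8 mm high pins; z axis along the jar
- specimen: the same jar; origin at the centre of its underside
- jar_pad (a point): the jar's place on the carriage: centre of the white spot, on the carriage's top face, 28 mm above the bench
- tall_jar_mid (a point): tall jar, 54 mm diameter, 90 mm tall, white cap, loose bystander; this point is its centre
- amber_jar_mid (a point): jar, 48 mm diameter, 70 mm tall, white cap, loose bystander; this point is its centre
- vial_a_mid (a point): red-capped vial, 30 mm diameter, 50 mm tall, beyond the lever side of the stage, loose bystander; this point is its centre
- vial_b_mid (a point): second red-capped vial, 30 mm diameter, 50 mm tall, beyond the lever side of the stage, loose bystander; this point is its centre
- vial_c_mid (a point): blue-capped vial, 26 mm diameter, 44 mm tall, standing on the stage's base plate ahead of the carriage, loose bystander; this point is its centre
- petri_mid (a point): flat closed petri dish, 90 mm diameter, 14 mm high, loose bystander; this point is its centre
- forceps_mid (a point): steel forceps lying flat, 120 x 12 x 7 mm, loose bystander; this point is its centre
There are look-alikes about, which are no part of the job. What is shaped like the specimen but purple or turquoise is not meant.

How it is judged:
By the outcome, as a careful person would: the job done as asked, in the order asked, and still so for the second after the job is handed in, with the robot touching nothing.
It also fails if it takes over 51 s, if anything falls off the work surface, if the arm or the gripper's body presses on something with over 40 N, if the wrist force passes 120 N, or if a joint passes its speed limit or range.

## Working session

There is one attempt and no reset: what is moved stays moved. The work goes in short steps, Python scripts to look and compute and a tool call to move; the robot and the scene stay as the last step left them, time stands still between calls to the robot, and variables do not carry over. Pictures are saved under pics/ and viewed, at most 10 in all, crops included, and the job is handed in when it is done.

Besides the shell and the picture viewer there is one more tool, called after "Call:" in YAML: its name, and indented under it one key for each argument. step_arm: Moves the arm, as the interface text tells. Its arguments: {"type":"object","properties":{"plan":{"type":"array","items":{"type":"array","items":{"type":"number"}}},"grip_force":{"type":"number"}},"required":["plan"]}

```bash
mkdir -p pics; ls; python3 - <<'E'
from cell import *
import cv2,numpy as np
s=observe();print({k:np.round(v,3).tolist() for k,v in s.items()})
for n in("scene","top"):
    c=read_camera(n);cv2.imwrite(f"pics/{n}0.png",c["img"][:,:,::-1]);np.savez(f"{n}0.npz",**c)
    print(n,c["fx"],c["cx"],c["cy"],np.round(c["R"],3).tolist(),np.round(-c["R"].T@c["t"],3))
E
```

```text
pics
{'time': 0.0, 'qpos': [-1.389, 0.343, 1.525, -0.0, 1.275, -0.146], 'qvel': [-0.001, 0.001, 0.001, -0.001, 0.0, -0.0], 'joint_efforts': [0.001, -43.124, -24.422, 0.072, 0.056, -0.0], 'tool_pos': [0.169, -0.497, 0.226], 'tool_rot': [-3.14, -0.0, 0.328], 'contact_force': [-0.416, 0.101, 0.484], 'torque': [0.013, -0.073, 0.019], 'grip_force': 0.0, 'opening': 0.092}
scene 452.56788103694777 313.48247278748687 202.84371903079966 [[0.487, 0.873, 0.003], [0.727, -0.404, -0.555], [-0.483, 0.273, -0.832]] [ 1.02  -0.29   0.931]
top 395.09390085264516 315.0741687631674 198.72572889661424 [[-0.008, -1.0, -0.006], [-0.995, 0.008, -0.102], [0.102, 0.005, -0.995]] [0.415 0.006 1.158]
```

View pics/top0.png

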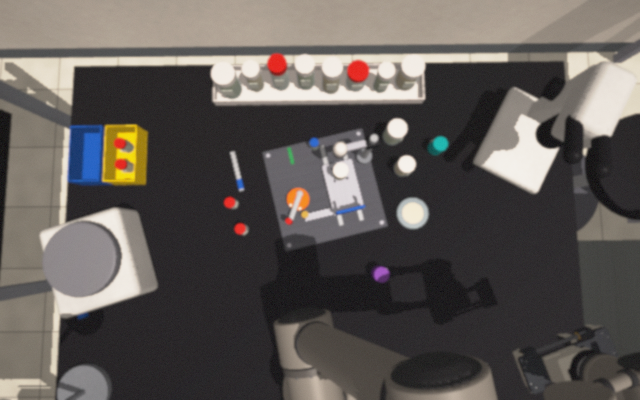

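View pics/scene0.png

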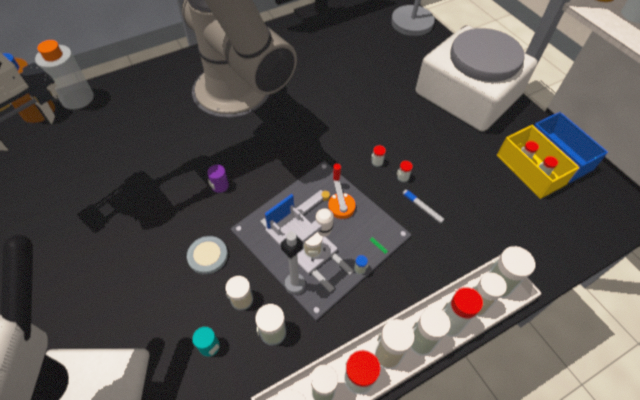

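Top view: the orange cam is at (298,199), the red post at about (289,221) and the blue push plate at (349,210). The green bar is at (291,155), and stage forward is up and slightly left. Things red that could be mistaken for the post: the vial caps at (231,203) and (241,229), the box vials at (122,145) and (122,165), and the rack caps at (277,65) and (358,71). Other blue things are the vial cap at (314,143), the pen/forceps tip at (240,184) and the blue bin. The post is the red thing on the steel lever.

```bash
cat > h.py <<'E'
import numpy as np,cv2
def ray(c,u,v,z):
    d=c["R"].T@np.array([(u-c["cx"])/c["fx"],(v-c["cy"])/c["fy"],1]);o=-c["R"].T@c["t"]
    return o+d*(z-o[2])/d[2]
def cloud(c):
    v,u=np.mgrid[:400,:640];Z=c["range_z"]
    P=np.stack([(u-c["cx"])/c["fx"]*Z,(v-c["cy"])/c["fy"]*Z,Z],-1)
    return (P-c["t"])@c["R"]
def blobs(c,lo,hi,box,amin=6):
    h=cv2.cvtColor(c["img"],cv2.COLOR_RGB2HSV);m=cv2.inRange(h,lo,hi)
    if lo[0]==0: m|=cv2.inRange(h,(174,lo[1],lo[2]),(180,255,255))
    k=np.zeros_like(m);x0,y0,x1,y1=box;k[y0:y1,x0:x1]=m[y0:y1,x0:x1]
    n,l,s,ce=cv2.connectedComponentsWithStats(k)
    return [(ce[i],s[i],l==i) for i in range(1,n) if s[i][4]>=amin]
COL=dict(red=((0,140,70),(5,255,255)),orange=((7,150,90),(17,255,255)),blue=((105,130,50),(125,255,255)),green=((45,100,50),(80,255,255)))
BOX=dict(top=(215,110,460,290),scene=(170,130,450,350))
E
python3 - <<'E'
from h import *
for n in("top","scene"):
    c=dict(np.load(f"{n}0.npz"));P=cloud(c)
    print(n)
    for k,(lo,hi) in COL.items():
        for ce,s,m in blobs(c,lo,hi,BOX[n]):
            q=P[m&(c["range_z"]>0)];
            print(k,ce.round(1),s[:5].tolist(),"med",np.median(q,0).round(3),"zrange",np.percentile(q[:,2],[5,95]).round(3))
    if n=="top":
        z=P[...,2];pl=((z>0.006)&(z<0.018)).astype(np.uint8)*255
        k=np.zeros_like(pl);k[110:270,240:410]=pl[110:270,240:410];k=cv2.morphologyEx(k,cv2.MORPH_OPEN,np.ones((3,3)))
        pts=cv2.findNonZero(k);r=cv2.minAreaRect(pts);print("rect",r,[ray(c,*p,.012).round(3).tolist() for p in cv2.boxPoints(r)])
    a=c["img"][:,:,::-1]
    x=(215,110,415,260) if n=="top" else (210,140,430,305)
    cv2.imwrite(f"pics/{n}crop.png",cv2.resize(a[x[1]:x[3],x[0]:x[2]],None,fx=3.6,fy=3.6,interpolation=cv2.INTER_CUBIC))
E
```

```text
top
red [228.6 201.7] [223, 196, 12, 13, 121] med [0.523 0.257 0.05 ] zrange [-0.001  0.054]
red [288.1 220.6] [285, 217, 7, 8, 36] med [0.466 0.085 0.089] zrange [0.013 0.094]
red [239.  227.9] [234, 222, 11, 13, 121] med [0.448 0.226 0.049] zrange [-0.001  0.054]
orange [298.1 197.4] [287, 188, 23, 22, 239] med [0.535 0.055 0.031] zrange [0.015 0.035]
blue [313.4 141.5] [309, 137, 10, 10, 75] med [0.692 0.016 0.057] zrange [0.001 0.06 ]
blue [239.6 183.3] [236, 179, 8, 10, 60] med [0.581 0.233 0.009] zrange [0.    0.012]
blue [349.8 209.4] [337, 206, 28, 8, 85] med [ 0.495 -0.083  0.091] zrange [0.067 0.094]
green [290.4 155.6] [288, 148, 6, 16, 57] med [0.66  0.085 0.014] zrange [0.01  0.019]
rect ((322.70782470703125, 191.06741333007812), (105.9837875366211, 160.2498779296875), 77.00537872314453) [[0.657, 0.254, 0.012], [0.761, -0.209, 0.012], [0.454, -0.27, 0.012], [0.355, 0.181, 0.012]]
scene
red [379.1 150. ] [373, 145, 13, 11, 118] med [0.446 0.225 0.049] zrange [0.001 0.052]
red [405.9 165.4] [399, 160, 14, 12, 129] med [0.52  0.254 0.049] zrange [0.    0.053]
red [336.4 170.9] [333, 163, 9, 17, 122] med [0.469 0.084 0.073] zrange [0.001 0.09 ]
orange [341.7 206.8] [328, 195, 28, 24, 403] med [0.539 0.055 0.03 ] zrange [0.015 0.033]
blue [409.8 195.3] [404, 190, 13, 12, 80] med [0.578 0.233 0.007] zrange [-0.001  0.011]
blue [279.3 210. ] [265, 194, 28, 34, 426] med [ 0.499 -0.084  0.073] zrange [0.038 0.091]
blue [361.1 260.5] [356, 255, 12, 12, 108] med [0.69  0.014 0.056] zrange [0.051 0.059]
green [378.4 245.2] [370, 237, 18, 17, 93] med [0.66  0.084 0.014] zrange [0.012 0.016]
```

View pics/topcrop.png

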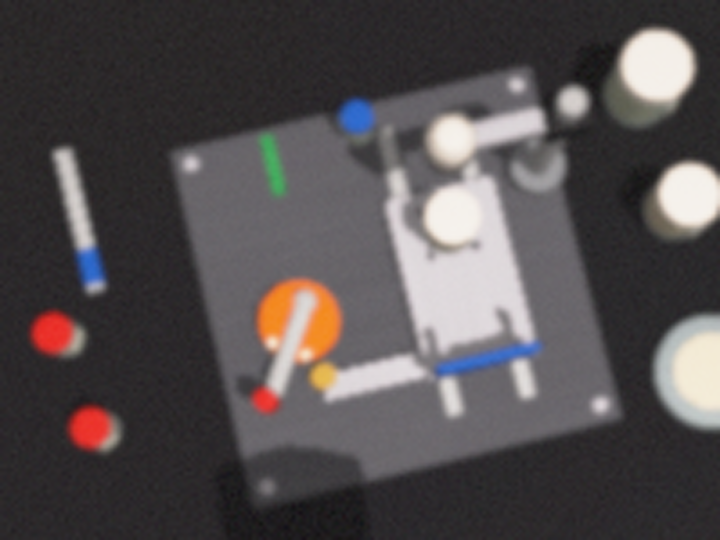

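View pics/scenecrop.png

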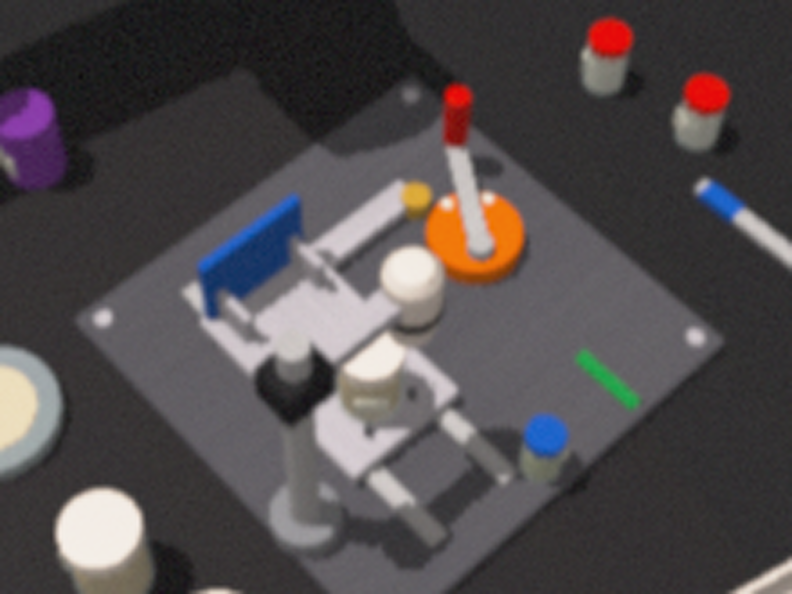

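The crops show the red post at (265,400) in the top crop, on the lever and pointing back-left with the white dots beside it. The roller is at (323,377), the pin at (306,300) and the stage screws are at the four corners. The choice of post is confirmed.

```bash
python3 - <<'E'
from h import *
c=dict(np.load("top0.npz"));s=dict(np.load("scene0.npz"))
f=lambda x,y:(x/3.6+215,y/3.6+110)
g=lambda x,y:(x/3.6+210,y/3.6+140)
S=[ray(c,*f(*p),.013)[:2] for p in[(190,163),(517,85),(600,405),(266,487)]]
print("screws top",np.round(S,3).tolist())
S2=[ray(s,*g(*p),.013)[:2] for p in[(696,337),(103,318),(411,95)]];print("scene FL,RR,RL",np.round(S2,3).tolist())
S=np.array(S);d1=S[0]-S[3];d2=S[1]-S[2];print("yaw",np.degrees(np.arctan2(*(d1+d2)[::-1])),np.degrees(np.arctan2(*-(( S[1]-S[0])+(S[2]-S[3]))))  ,[np.linalg.norm(d) for d in(d1,d2,S[1]-S[0],S[2]-S[3])])
yaw=np.arctan2(*(d1+d2)[::-1]);M=np.array([[np.cos(yaw),-np.sin(yaw)],[np.sin(yaw),np.cos(yaw)]])
o=S.mean(0)-M@[0,.0125];print("origin",o)
pin=ray(c,*f(306,299),.041)[:2];pin2=ray(s,*g(480,244),.041)[:2]
post=ray(c,288.3,220.6,.089)[:2];post2=ray(s,*g(458,91),.089)[:2]
gr=ray(c,290.4,155.6,.014)[:2]
bl=ray(c,349.8,209.4,.09)[:2]
for n,p in dict(pin=pin,pin2=pin2,post=post,post2=post2,green=gr,green2=ray(s,378.4,245.2,.014)[:2],blue=bl,blueL=ray(c,*f(440,369),.09)[:2],blueR=ray(c,*f(540,345),.09)[:2],jar=ray(c,*f(453,215),.088)[:2],vialc=ray(c,313.4,141.5,.056)[:2],roller=ray(c,*f(323,376),.03)[:2],va=ray(c,228.6,201.7,.05)[:2],vb=ray(c,239,227.9,.05)[:2]).items(): print(n,p.round(4),"stage",(M.T@(p-o)).round(4))
E
```

```text
screws top [[0.662, 0.15], [0.725, -0.119], [0.461, -0.18], [0.398, 0.088]]
scene FL,RR,RL [[0.663, 0.152], [0.463, -0.178], [0.401, 0.09]]
yaw 13.205586882475322 -13.22825463810969 [np.float64(0.2712494538555987), np.float64(0.2706125058581564), np.float64(0.2761293637945217), np.float64(0.2759119845024347)]
origin [ 0.56439059 -0.02720551]
pin [0.5458 0.0545] stage [0.0005 0.0838]
pin2 [0.5484 0.0564] stage [0.0036 0.0851]
post [0.4654 0.0844] stage [-0.0709  0.1312]
post2 [0.464  0.0875] stage [-0.0715  0.1346]
green [0.6602 0.0836] stage [0.1186 0.0859]
green2 [0.6609 0.084 ] stage [0.1194 0.0863]
blue [ 0.4943 -0.0824] stage [-0.0808 -0.0377]
blueL [ 0.4862 -0.0482] stage [-0.0809 -0.0026]
blueR [ 0.5037 -0.1237] stage [-0.0811 -0.0801]
jar [ 0.6037 -0.0598] stage [ 0.0309 -0.0407]
vialc [0.6914 0.0152] stage [0.1334 0.0122]
roller [0.4854 0.0417] stage [-0.0612  0.0851]
va [0.5218 0.2556] stage [0.0232 0.2851]
vb [0.4479 0.2254] stage [-0.0558  0.2725]
```

```bash
cat >> h.py <<'E'
yaw0=np.radians(13.2);M=np.array([[np.cos(yaw0),-np.sin(yaw0)],[np.sin(yaw0),np.cos(yaw0)]]);O=np.array([.5644,-.0272])
W=lambda p:M@np.asarray(p)+O
def rel(pose,xy,z,yaw):
    "tool-axis shift and twist from pose=(x,y,z,yaw)"
    x,y,zz,w=pose;d=np.asarray(xy)-[x,y]
    return [round(float(v),3) for v in(d@[np.cos(w),np.sin(w)],d@[np.sin(w),-np.cos(w)],zz-z,w-yaw)]
def post(th): return W([-.085*np.cos(th),.085+.085*np.sin(th)])
E
python3 - <<'E'
from h import *
import cell;print([ (k,getattr(cell,k)) for k in dir(cell) if 'off' in k.lower()])
P=(.169,-.497,.227,.328)
print(rel(P,(.40,-.28),.227,1.3),post(.59),rel(P,post(.59),.16,np.radians(138)),rel(P,post(.59),.05,np.radians(138)))
E
```

```text
[('grasp_offset', 0.0188)]
[0.289, -0.131, 0.0, -0.972] [0.46542747 0.08546701] [0.468, -0.456, 0.067, -2.081] [0.468, -0.456, 0.177, -2.081]
```

Call:
step_arm:
  plan:
    - [-0.3,0.05,-0.02,0,-0.17]
    - [-0.3,0.1,-0.045,0,-0.34]
    - [-0.3,0.15,-0.07,0,-0.51]
    - [-0.3,0.2,-0.09,0,-0.68]
    - [-0.3,0.25,-0.12,0,-0.85]
    - [-0.3,0.29,-0.15,0,-1.02]
    - [-0.3,0.33,-0.2,0,-1.19]
    - [-0.3,0.37,-0.25,0,-1.36]
    - [-0.3,0.4,-0.3,0.02,-1.53]
    - [-0.3,0.43,-0.35,0.04,-1.7]
    - [-0.3,0.45,-0.4,0.067,-1.87]
    - [-0.3,0.468,-0.456,0.067,-2.04]
    - [-0.3,0.468,-0.456,0.067,-2.081]
    - [-0.3,0.468,-0.456,0.067,-2.081]
    - [-0.3,0.468,-0.456,0.067,-2.081]
    - [-0.3,0.468,-0.456,0.067,-2.081]

```text
time: 2.1
tool_pos: [0.4654, 0.0846, 0.1597]
tool_rot: [-3.142, 0.0, 2.407]
contact_force: [-0.2, 0.2, -0.6]
opening: 0.0596
grip_force: 0.0
```

Call:
step_arm:
  plan:
    - [-0.2,0,0,0.03,0]
    - [-0.1,0,0,0.06,0]
    - [0,0,0,0.09,0]
    - [0.1,0,0,0.11,0]
    - [0.2,0,0,0.11,0]
    - [0.2,0,0,0.11,0]
    - [0.2,0,0,0.11,0]

```text
time: 2.98
tool_pos: [0.466, 0.0852, 0.0507]
tool_rot: [3.14, 0.002, 2.408]
contact_force: [0.0, -0.6, 0.3]
opening: 0.0367
grip_force: 0.0
```

```bash
python3 - <<'E'
from h import *
from cell import *
s=observe();p=s["tool_pos"];P=(*p,s["tool_rot"][2]);print(P,s["opening"])
a=np.degrees
for th in np.arange(.7,3.3,.1):
    # tool-y stage angle 35 -> -55 deg
    f=min(1,max(0,(th-.59)/2.55));w=np.radians(138-90*f)
    print(round(th,2),rel(P,post(th),.05,w))
E
```

```text
(np.float64(0.46604931599787597), np.float64(0.08520721647541993), np.float64(0.05067300039503548), np.float64(2.4084598974257188)) 0.036735249495536394
0.7 [0.004, 0.009, 0.001, 0.068]
0.8 [0.005, 0.017, 0.001, 0.129]
0.9 [0.006, 0.025, 0.001, 0.191]
1.0 [0.006, 0.034, 0.001, 0.252]
1.1 [0.006, 0.042, 0.001, 0.314]
1.2 [0.004, 0.051, 0.001, 0.376]
1.3 [0.002, 0.059, 0.001, 0.437]
1.4 [-0.001, 0.067, 0.001, 0.499]
1.5 [-0.005, 0.074, 0.001, 0.56]
1.6 [-0.01, 0.081, 0.001, 0.622]
1.7 [-0.016, 0.088, 0.001, 0.684]
1.8 [-0.022, 0.094, 0.001, 0.745]
1.9 [-0.028, 0.099, 0.001, 0.807]
2.0 [-0.035, 0.104, 0.001, 0.868]
2.1 [-0.043, 0.108, 0.001, 0.93]
2.2 [-0.051, 0.111, 0.001, 0.992]
2.3 [-0.059, 0.113, 0.001, 1.053]
2.4 [-0.067, 0.115, 0.001, 1.115]
2.5 [-0.076, 0.116, 0.001, 1.176]
2.6 [-0.084, 0.116, 0.001, 1.238]
2.7 [-0.093, 0.115, 0.001, 1.3]
2.8 [-0.101, 0.113, 0.001, 1.361]
2.9 [-0.109, 0.11, 0.001, 1.423]
3.0 [-0.117, 0.107, 0.001, 1.484]
3.1 [-0.124, 0.103, 0.001, 1.546]
3.2 [-0.131, 0.098, 0.001, 1.571]
```

Call:
step_arm:
  plan:
    - [0.2,0.004,0.009,0,0.07]
    - [0.2,0.005,0.017,0,0.13]
    - [0.2,0.006,0.025,0,0.19]
    - [0.2,0.006,0.034,0,0.25]
    - [0.2,0.006,0.042,0,0.31]
    - [0.2,0.004,0.051,0,0.38]
    - [0.2,0.002,0.059,0,0.44]
    - [0.2,-0.001,0.067,0,0.5]
    - [0.2,-0.005,0.074,0,0.56]
    - [0.2,-0.01,0.081,0,0.62]
    - [0.2,-0.016,0.088,0,0.68]
    - [0.2,-0.022,0.094,0,0.75]
    - [0.2,-0.028,0.099,0,0.81]
    - [0.2,-0.035,0.104,0,0.87]

```text
time: 4.72
tool_pos: [0.5591, 0.1401, 0.0497]
tool_rot: [-3.138, -0.001, 1.537]
contact_force: [-4.0, 4.0, 1.3]
opening: 0.0366
grip_force: 2.8
```

```bash
cat > chk.py <<'E'
from h import *
from cell import *
import sys
s=observe();print(np.round(s["tool_pos"],4),np.round(s["tool_rot"],3),np.round(s["contact_force"],1))
for n in("top","scene"):
    c=read_camera(n);np.savez(f"{n}1.npz",**c)
    for k in("red","blue","orange"):
        for ce,st,m in blobs(c,*COL[k],BOX[n]):
            z={"red":.07,"blue":.09 if n=="top" else .06,"orange":.028}[k]
            print(n,k,ce.round(1),st[4],"stage",(M.T@(ray(c,*ce,z)[:2]-O)).round(4))
    if len(sys.argv)>1: cv2.imwrite(f"pics/{n}{sys.argv[1]}.png",cv2.resize(c["img"][110:300,200:440,::-1],None,fx=3,fy=3,interpolation=2))
P=(*s["tool_pos"],s["tool_rot"][2])
E
python3 chk.py; python3 - <<'E'
from h import *
from cell import *
s=observe();P=(*s["tool_pos"],s["tool_rot"][2])
for th in np.arange(2.1,3.4,.1):
    f=min(1,(th-.59)/2.55);print(round(th,2),rel(P,post(th),.05,np.radians(138-90*f)))
E
```

```text
[0.5591 0.1401 0.0497] [-3.138e+00 -1.000e-03  1.537e+00] [-4.   4.   1.3]
top red [231.1 200.7] 39 stage [0.0213 0.2739]
top blue [313.5 141.6] 74 stage [0.1248 0.0137]
top blue [349.7 209.4] 86 stage [-0.0808 -0.0376]
top orange [295.6 193.7] 245 stage [0.0032 0.0967]
scene red [405.9 165.5] 115 stage [0.0306 0.2684]
scene red [376.7 181. ] 9 stage [0.015  0.1819]
scene red [373.2 193.8] 17 stage [0.0349 0.1489]
scene blue [279.4 210. ] 430 stage [-0.0826 -0.0371]
scene blue [361.1 260.5] 109 stage [0.1332 0.0095]
scene orange [347.7 210.1] 392 stage [0.0097 0.0946]
2.1 [-0.003, 0.01, -0.0, 0.06]
2.2 [-0.005, 0.018, -0.0, 0.121]
2.3 [-0.009, 0.026, -0.0, 0.183]
2.4 [-0.013, 0.033, -0.0, 0.245]
2.5 [-0.018, 0.04, -0.0, 0.306]
2.6 [-0.023, 0.046, -0.0, 0.368]
2.7 [-0.03, 0.052, -0.0, 0.429]
2.8 [-0.036, 0.057, -0.0, 0.491]
2.9 [-0.044, 0.062, -0.0, 0.553]
3.0 [-0.051, 0.065, -0.0, 0.614]
3.1 [-0.059, 0.068, -0.0, 0.676]
3.2 [-0.067, 0.071, -0.0, 0.7]
3.3 [-0.076, 0.072, -0.0, 0.7]
```

Call:
step_arm:
  plan:
    - [0.2,-0.003,0.01,0,0.06]
    - [0.2,-0.005,0.018,0,0.12]
    - [0.2,-0.009,0.026,0,0.18]
    - [0.2,-0.013,0.033,0,0.24]
    - [0.2,-0.018,0.04,0,0.31]
    - [0.2,-0.023,0.046,0,0.37]
    - [0.2,-0.03,0.052,0,0.43]
    - [0.2,-0.036,0.057,0,0.49]
    - [0.2,-0.044,0.062,0,0.55]
    - [0.2,-0.051,0.065,0,0.61]
    - [0.2,-0.059,0.068,0,0.68]
    - [0.2,-0.067,0.071,0,0.7]
    - [0.2,-0.072,0.072,0,0.7]
    - [0.2,-0.072,0.072,0,0.7]

```text
time: 6.58
tool_pos: [0.6307, 0.0651, 0.0502]
tool_rot: [3.141, -0.001, 0.84]
contact_force: [-0.5, 2.4, 0.2]
opening: 0.0368
grip_force: 1.2
```

```bash
python3 chk.py A
```

```text
[0.6307 0.0651 0.0502] [ 3.141e+00 -1.000e-03  8.400e-01] [-0.5  2.4  0.2]
top red [228.3 201.7] 107 stage [0.0205 0.282 ]
top red [239.1 228.2] 102 stage [-0.0582  0.2688]
top blue [239.7 183.4] 52 stage [0.0591 0.237 ]
top blue [349.8 209.3] 84 stage [-0.0806 -0.0378]
scene red [408.  165.5] 76 stage [0.0341 0.2723]
scene red [372. 217.] 13 stage [0.0768 0.1009]
scene blue [409.7 195.6] 81 stage [0.0919 0.2144]
scene blue [279.3 210. ] 429 stage [-0.0826 -0.0373]
scene blue [361.2 260.6] 101 stage [0.1334 0.0094]
scene orange [351.3 206.3] 81 stage [0.0079 0.1086]
scene orange [341.4 218.4] 235 stage [0.0161 0.0673]
```

View pics/sceneA.png

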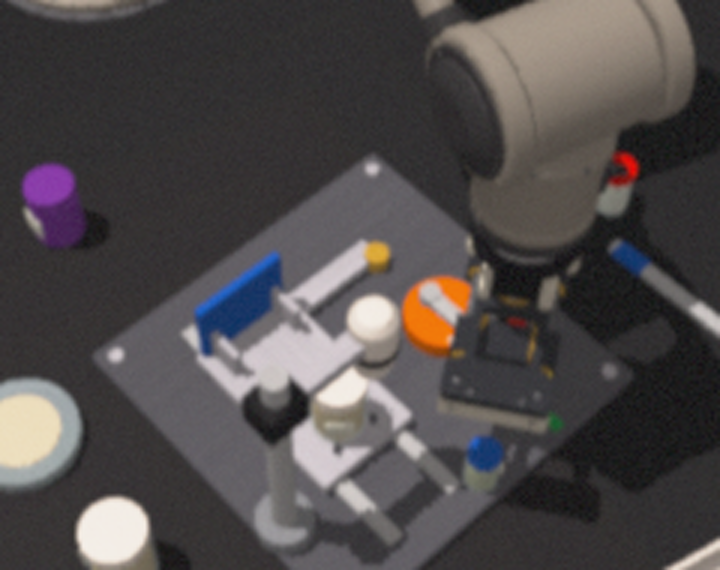

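The picture shows the lever now pointing forward, with the gripper body over it near the green bar and the vial (blue cap at (485,453)) standing. Next I'll lift off and move behind the push plate to check the lever's angle.

```bash
python3 - <<'E'
from h import *
from cell import *
s=observe();P=(*s["tool_pos"],s["tool_rot"][2])
print(rel(P,W([-.02,.1]),.19,np.radians(40)),rel(P,W([-.135,-.038]),.19,yaw0),W([-.135,-.038]))
E
```

```text
[-0.072, -0.081, -0.14, 0.141] [-0.245, -0.034, -0.14, 0.609] [ 0.44164418 -0.09502337]
```

Call:
step_arm:
  plan:
    - [0,0,0,0,0]
    - [0,0,0,0,0]
    - [0,0,0,-0.04,0]
    - [0,0,0,-0.09,0]
    - [0,0,0,-0.14,0]
    - [0,-0.03,-0.03,-0.14,0.07]
    - [0,-0.06,-0.07,-0.14,0.14]
    - [0.5,-0.11,-0.07,-0.14,0.3]
    - [1,-0.16,-0.06,-0.14,0.45]
    - [1,-0.21,-0.05,-0.14,0.609]
    - [1,-0.245,-0.034,-0.14,0.609]
    - [1,-0.245,-0.034,-0.14,0.609]
    - [1,-0.245,-0.034,-0.14,0.609]

```text
time: 8.3
tool_pos: [0.4417, -0.0944, 0.1898]
tool_rot: [3.142, -0.0, 0.229]
contact_force: [0.6, 0.4, -0.5]
opening: 0.0003
grip_force: 0.0
```

```bash
python3 chk.py B
```

```text
[ 0.4417 -0.0944  0.1898] [ 3.142 -0.     0.229] [ 0.6  0.4 -0.5]
top red [291.2 162.2] 40 stage [0.087 0.087]
top red [228.6 201.8] 122 stage [0.02   0.2811]
top red [239.1 227.9] 119 stage [-0.0574  0.2687]
top blue [313.5 141.5] 75 stage [0.1249 0.0136]
top blue [239.7 183.5] 59 stage [0.059  0.2371]
top orange [298.8 189.9] 239 stage [0.0119 0.0852]
scene red [379.1 149.9] 117 stage [-0.0468  0.2564]
scene red [405.9 165.5] 127 stage [0.0305 0.2686]
scene red [370.4 223.5] 123 stage [0.0862 0.0859]
scene blue [409.7 195.4] 81 stage [0.0915 0.215 ]
scene blue [279.5 210.2] 413 stage [-0.0819 -0.0373]
scene blue [361.1 260.5] 109 stage [0.1332 0.0095]
scene orange [353.5 208.1] 115 stage [0.0149 0.109 ]
scene orange [342.4 219.4] 254 stage [0.0198 0.0672]
```

View pics/topB.png

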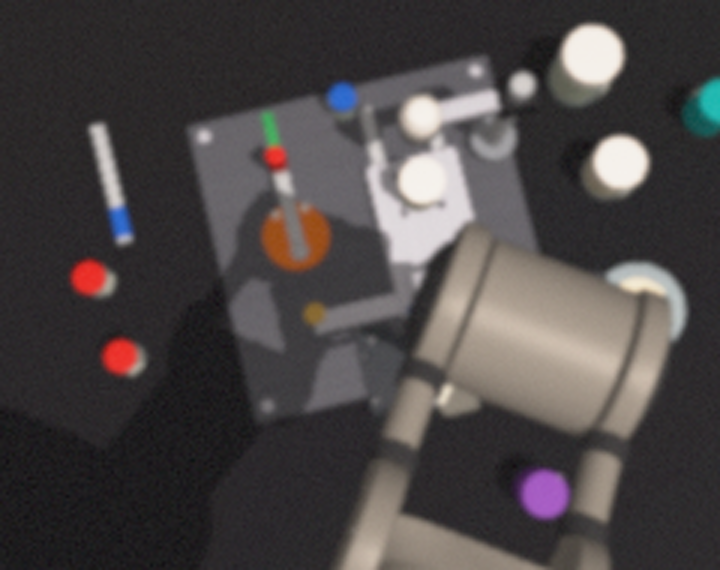

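The lever post is at stage (0.086, 0.086), so the cam is at its low point over the green bar (276,157 in the crop), with the carriage still at its start. Now I'll lower behind the push plate and push.

Call:
step_arm:
  plan:
    - [1,0,0,0.045,0]
    - [1,0,0,0.09,0]
    - [1,0,0,0.132,0]
    - [1,0.015,0,0.132,0]
    - [1,0.028,0,0.132,0]
    - [1,0.034,0,0.132,0]
    - [1,0.038,0,0.132,0]
    - [1,0.042,0,0.132,0]
    - [1,0.045,0,0.132,0]
    - [1,0.048,0,0.132,0]
    - [1,0.051,0,0.132,0]
    - [1,0.054,0,0.132,0]

```text
time: 9.9
tool_pos: [0.4941, -0.0822, 0.0577]
tool_rot: [-3.141, 0.0, 0.23]
contact_force: [-3.8, -0.8, 2.9]
opening: 0.0003
grip_force: 1.6
```

```bash
python3 chk.py | grep -v red
```

```text
[ 0.4941 -0.0822  0.0577] [-3.141  0.     0.23 ] [-3.8 -0.8  2.9]
top blue [313.5 141.5] 75 stage [0.1249 0.0136]
top blue [239.6 183.4] 60 stage [0.0593 0.2372]
top orange [298.8 189.9] 244 stage [0.012  0.0851]
scene blue [409.7 195.4] 79 stage [0.0915 0.215 ]
scene blue [283.6 214.6] 400 stage [-0.0664 -0.0381]
scene blue [361.2 260.5] 110 stage [0.1331 0.0096]
scene orange [345.9 215.5] 383 stage [0.0175 0.0807]
```

Call:
step_arm:
  plan:
    - [1,0.003,0,0,0]
    - [1,0.006,0,0,0]
    - [1,0.009,0,0,0]
    - [1,0.011,0,0,0]
    - [1,0.013,0,0,0]
    - [1,0.014,0,0,0]
    - [1,0.015,0,0,0]

```text
time: 10.88
tool_pos: [0.5087, -0.0788, 0.0576]
tool_rot: [-3.142, 0.0, 0.23]
contact_force: [-3.6, -0.5, -0.1]
opening: 0.0004
grip_force: 1.5
```

Call:
step_arm:
  plan:
    - [1,0.001,0,0,0]
    - [1,0.001,0,0,0]

```text
time: 11.12
tool_pos: [0.5098, -0.0785, 0.0576]
tool_rot: [3.142, -0.0, 0.23]
contact_force: [-2.0, 0.5, -0.8]
opening: 0.0007
grip_force: 1.1
```

Call:
step_arm:
  plan:
    - [1,0.001,0,0,0]
    - [1,0.001,0,0,0]

```text
time: 11.38
tool_pos: [0.5107, -0.0783, 0.0576]
tool_rot: [-3.142, 0.0, 0.23]
contact_force: [-3.0, 1.3, -1.1]
opening: 0.0003
grip_force: 1.2
```

Not at the stop yet, so I'll continue in 1 mm steps and watch the force.

Call:
step_arm:
  plan:
    - [1,0.001,0,0,0]
    - [1,0.001,0,0,0]

```text
time: 11.62
tool_pos: [0.5117, -0.0781, 0.0577]
tool_rot: [3.142, 0.0, 0.23]
contact_force: [-2.9, 0.2, -1.4]
opening: 0.0005
grip_force: 1.2
```

Call:
step_arm:
  plan:
    - [1,0.001,0,0,0]
    - [1,0.001,0,0,0]

```text
time: 11.88
tool_pos: [0.5118, -0.078, 0.0577]
tool_rot: [-3.141, 0.002, 0.23]
contact_force: [-5.6, -0.9, 0.5]
opening: 0.0004
grip_force: 3.0
```

```bash
python3 chk.py | grep -v red
```

```text
[ 0.5118 -0.078   0.0577] [-3.141e+00  2.000e-03  2.300e-01] [-5.6 -0.9  0.5]
top blue [313.5 141.4] 77 stage [0.1251 0.0136]
top blue [239.7 183.6] 61 stage [0.0587 0.2371]
top orange [298.5 190.2] 248 stage [0.0113 0.0862]
scene blue [409.8 195.4] 79 stage [0.0916 0.2149]
scene blue [288.6 219.8] 386 stage [-0.0483 -0.0387]
scene blue [361.2 260.5] 110 stage [0.1331 0.0096]
scene orange [353.3 207.8] 122 stage [0.0141 0.1091]
scene orange [342.5 219.3] 261 stage [0.0198 0.0676]
```

Call:
step_arm:
  plan:
    - [1,0.001,0,0,0]
    - [1,0.002,0,0,0]
    - [1,0.002,0,0,0]

```text
time: 12.35
tool_pos: [0.5118, -0.078, 0.0577]
tool_rot: [-3.141, 0.006, 0.23]
contact_force: [-14.4, -5.0, 7.2]
opening: 0.0004
grip_force: 7.3
```

The force rises with no further motion, so the carriage is home. Now back off and lift.

Call:
step_arm:
  plan:
    - [1,-0.003,0,0,0]
    - [1,-0.01,0,0,0]
    - [1,-0.04,0,0,0]
    - [1,-0.07,0,-0.03,0]
    - [1,-0.08,0,-0.08,0]
    - [1,-0.08,0,-0.13,0]
    - [1,-0.1,0.05,-0.15,0]
    - [1,-0.1,0.1,-0.15,0]
    - [1,-0.1,0.15,-0.15,0]
    - [1,-0.1,0.2,-0.15,0]
    - [1,-0.1,0.2,-0.15,0]
    - [1,-0.1,0.2,-0.15,0]

```text
time: 13.85
tool_pos: [0.4626, -0.2946, 0.2076]
tool_rot: [-3.141, -0.0, 0.229]
contact_force: [0.2, -0.1, 0.4]
opening: 0.0005
grip_force: 0.0
```

```bash
python3 chk.py C
```

```text
[ 0.4626 -0.2946  0.2076] [-3.141 -0.     0.229] [ 0.2 -0.1  0.4]
top red [291.2 162.2] 40 stage [0.087 0.087]
top red [228.6 201.8] 125 stage [0.0199 0.2812]
top red [239.1 228.2] 102 stage [-0.0582  0.2688]
top blue [313.5 141.5] 74 stage [0.1249 0.0137]
top blue [239.8 183.6] 60 stage [0.0587 0.2369]
top blue [349.1 197.4] 83 stage [-0.0487 -0.0438]
top orange [298.6 190. ] 250 stage [0.0117 0.086 ]
scene red [379.1 150. ] 112 stage [-0.0465  0.2563]
scene red [405.9 165.5] 126 stage [0.0306 0.2685]
scene red [370.6 223.8] 117 stage [0.0869 0.0856]
scene blue [409.7 195.4] 81 stage [0.0915 0.215 ]
scene blue [288.8 219.1] 417 stage [-0.0494 -0.037 ]
scene blue [361.1 260.5] 108 stage [0.1331 0.0095]
scene orange [353.6 207.9] 119 stage [0.0148 0.1093]
scene orange [342.3 218.7] 262 stage [0.0182 0.0683]
```

View pics/sceneC.png

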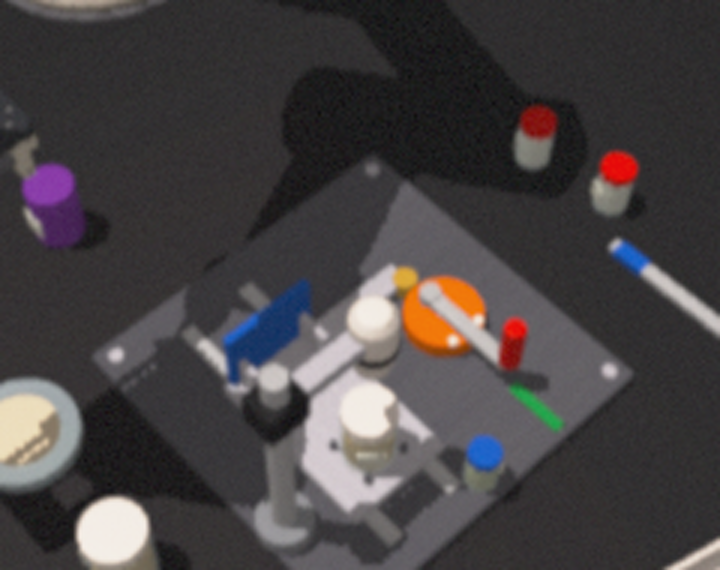

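View pics/topC.png

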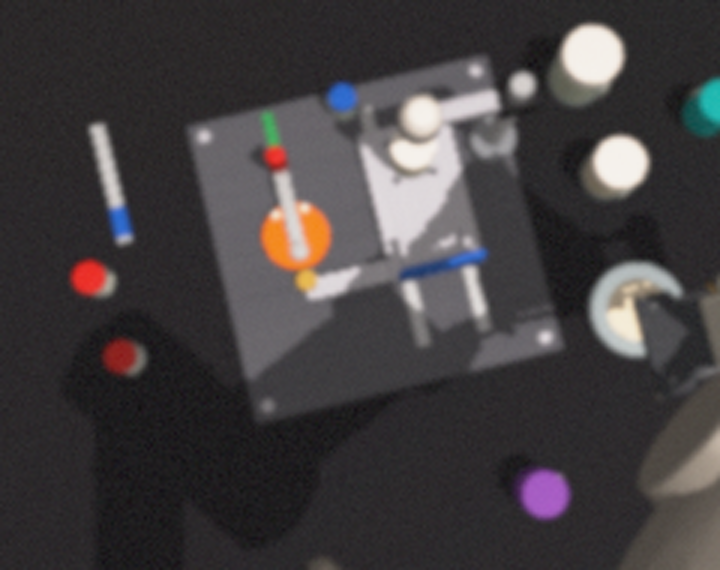

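Both views show the carriage home with the jar upright under the tube at (370,420), and the lever forward at the green bar. The bystanders haven't moved and the gripper is clear.

```bash
python3 -c "
from cell import *
print(hand_in())"
```

```text
the job is handed in; nothing more can be done
None
```

I turned the cam to its low point with the lever straight forward, then pushed the carriage home against its stop (about 33 mm); the jar is upright, everything else is where it stood, the arm is clear, and the job was handed in at about 14 s.

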